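# Seat the tube head in the shaker's taper spindle

## Robot

A 6-joint arm with a two-finger parallel gripper is mounted at the origin on a cart in front of the work surface, level with it; the furniture and walls round the work are solid. World frame = base frame: x ahead of the robot, y to its left, z up, the work surface at z = 0. Lengths are in mm, angles in degrees, forces in N, time in s.
With the tool pointing down it reaches from about 300 to 850 mm from the base axis. Payload 4.2 kg.
Tool frame: the origin (TCP) lies at the very end of the fingers, on their centre line; the grasp point (between the pads) lies 19 mm behind it; z points along the fingers, y is the line along which they close (so a half turn about z gives the same grasp; the last joint's range is limited). The gripper opens to 91 mm and grips with 3 to 60 N. Pads are 32 mm wide; open, the fingers measure 118 mm over their backs; the gripper's body (76 mm by 178 mm) begins 60 mm behind the grasp point.
Start: joints at [64.916, 18.312, 89.639, -0, 72.044, -1.146], TCP at [233.311, 525.556, 213.976] pointing down, gripper open.
Joint ranges: [-177.97, 177.97], [-48.28, 115.42], [12.27, 149.76], [-77.06, 257.06], [2.81, 150.46], [-146.56, 146.56]. Speed limits (degrees/s): [147.25, 147.25, 180, 180, 180, 180].

## Interface

Orientations are given as [roll, pitch, yaw] about the fixed x, y, z axes, in that order (R = Rz(yaw) Ry(pitch) Rx(roll)).
In Python, from workcell import env, eyes gives the robot as it stands.
- The arm moves only by the tool send_rows, never from a script. Its argument "targets" is text: rows parted by semicolons, each of 7 numbers parted by spaces: the shift along the tool's x, y, z in m, then the turn, a rotation vector about the tool's x, y, z in degrees, then the opening in per cent of the stroke, from 0 (shut) to 100 (fully open). A call has 1 to 12 rows; each row is the pose to reach, as a shift and turn from the pose commanded when the call began, along the tool's axes at that moment; what a row does not reach only later rows make up. A row lasts 1/12 s, in which the tool goes at most 41.7 mm and 7.16 degrees, less where a joint would pass 70% of its speed; a pose out of reach is approached as far as the arm can. A call with a gripper value outside its range is refused whole. The fingers move at their own pace and stop on an object; "grip_force" is the grip in N (left out, the last holds). Time passes only in rows, so rows that repeat a pose let the fingers close. It gives the time, the measured TCP pose, the force, the opening and the grip force at its end, in the units of the state.
- env.state(): the state, without advancing time (a new reading comes with each control period).
- eyes.grab_frame(name): name is "side" or "top" or "wrist"; returns a dict with "image" (400x640x3 uint8, blue, green, red), "fovy" (degrees; the focal length in pixels is half the picture's height over the tangent of half this angle, whatever the lens; pixels are square), "cx", "cy" (the principal point, pixels), "D" ([k1, k2, p1, p2, k3] as OpenCV has them; the pictures are not rectified), "eye" and "attitude" of the camera in the world. Camera axes: x right, y up, looking along -z (the intrinsics and any distortion apply to the point x, -y, -z); pixel columns grow to the right and rows downward; lengths in mm; the calibration is good to about 2 mm. A picture is of the moment at which its call begins. There is no depth.
- env.job_done(): hands the job in; it is judged then, once.
The state is a dict: "time_s": time; "qpos": joint angles; "qvel": joint speeds; "effort": joint torques, N m; "ee_pos": TCP position; "ee_rot": TCP orientation; "force": force on the tool from outside, world axes, zero at the start; "torque": the same for the moment, N m; "gripper_width": finger opening in mm; "gripper_force": force on a finger pad.
Only numpy, scipy, OpenCV 4.12 (cv2) and the standard library are available. Lean on these libraries where they do the work, as an engineer would, in place of code of your own. Each camera call takes 0.05 s, during which the arm holds its last target. There are 200 camera calls.

## Task

Fit the blue tube head to the bench shaker: lift it out of its grey pot, lower its taper shank into the upright spindle, turn it until its two drive lugs drop into the spindle's slots, and let go of it while it still stands proud. Then drive it home with light taps of the soft-faced mallet on top of its knob until its flange is flush on the spindle face and the taper has locked, and put the mallet back down on the bench. Leave the other things on the bench where they are.

Things in the scene. Friction and masses are not known exactly. Their poses are not given: they have to be found in the camera images.
- tube_head: Part to fit: blue disc, 116 mm across, 12 tube bores; black knob on top; steel flange (64 mm across), two lugs and a taper shank below. About 0.38 kg. Origin: centre of the flange's lower (seat) face; z up its axis, x through the lugs, under the two white marks. Disc z 8 to 26 mm, knob z 34 to 66 mm, 38 mm across. Starts upright in the pot, origin 52 mm above the bench, yaw random.
- head_top (a point): Centre of the 28 mm steel strike cap on top of the head's knob, 68 mm above the head's origin: tap here. Head axes.
- lug_tip (a point): Lower end of the +x lug, 18 mm below the head's origin, 26.5 mm from the axis; a like lug on the -x side. Lugs 10 mm wide, 9 mm radially. Half a turn of the head makes no difference. Lugs not over the slots rest on the spindle face, head origin 18 mm above it; lined up (within about 4 degrees), the head sinks at least 6 mm farther.
- shank_tip (a point): Lower end of the taper shank, 46 mm below the head's origin. The shank is 25 mm across here and 38 mm at the flange.
- head_stand: Grey round storage pot from which the head hangs at the start by its disc, axes in line: 60 mm high, 90 mm across (foot 112 mm), 74 mm inside. Fixed. Origin: centre of its underside.
- shaker_drive: Bench shaker: white box 190 mm (its x) by 160 mm (y) by 52 mm high, black control panel on its -x side; from the middle of its top rises the steel spindle nose, 73 mm across, to 100 mm above the bench. Fixed. Origin: centre of its underside, on the spindle axis; z up.
- spindle_face (a point): Centre of the spindle's flat upper face, 100 mm above the bench; axes of the shaker box. Two slots cross its rim on opposite sides, 14 mm wide, 20 mm deep. The spindle stopped at random with the slots within 0.44 rad (25 degrees) either way of this x axis; the angle is not measured: see or feel it. It resists turning with 1 N m.
- socket_floor (a point): Bottom of the socket, 46.5 mm below the spindle face. The socket tapers like the shank, 40 mm wide at its mouth; its sprung sleeve grips over the last 12 mm of travel. Let go, the keyed head stays 6 to 11 mm proud; driving it on takes a push that grows to some 20 to 35 N, or several light taps. At 0 mm the flange is flush on the face and stops dead, and the taper holds.
- mallet: Small soft-faced mallet standing on one face: upright head 44 mm across, 70 mm tall, white faces, dark steel middle; wooden handle, 21 mm thick, level at half height along its +x to 155 mm from the axis. 0.36 kg, nearly all in the head. Origin: centre of the lower face; z up. Best gripped round the head, across the handle's direction, and tapped straight down.
- mallet_mid (a point): Centre of the mallet's head, 35 mm above its lower face.
- notebook: Bystander: dark green notebook, 210 x 151 x 11 mm. Origin under its centre.
- buffer_bottle: Bystander: small bottle with a blue cap, 56 mm across, 103 mm tall. Origin under its centre.
- red_cap_bottle: Bystander: small bottle with a red cap, 48 mm across, 89 mm tall. Origin under its centre.
- timer: Bystander: white bench timer, 60 x 68 x 18 mm. Origin under its centre.
- tape_roll: Bystander: yellow roll of tape lying flat, 62 mm across, 18 mm tall. Origin under its centre.
- chill_block: Bystander: aluminium block with small wells, 72 x 110 x 26 mm. Origin under its centre.
- well_plate: Bystander: clear deep-well plate, 86 x 128 x 42 mm. Origin under its centre.
- marker: Bystander: blue and white marker pen lying on the bench, 126 mm long, 16 mm thick. Origin at its lower end.

How it is judged:
By the outcome, as a careful person would: the job done as asked, in the order asked, and still so for the second after the job is handed in, with the robot touching nothing.
It also fails if it takes over 61 s, if anything falls off the work surface, if the arm or the gripper's body presses on something with over 40 N, if the wrist force passes 120 N, or if a joint passes its speed limit or range.

## Working session

There is one attempt and no reset: what is moved stays moved. The work goes in short steps, Python scripts to look and compute and a tool call to move; the robot and the scene stay as the last step left them, time stands still between calls to the robot, and variables do not carry over. Pictures are saved under pics/ and viewed, at most 12 in all, crops included, and the job is handed in when it is done.

Besides the shell and the picture viewer there is one more tool, called after "Call:" as name(argument=value, ...) on one line, values as JSON. send_rows: Moves the arm, as the interface text tells. Its arguments: {"type":"object","properties":{"targets":{"type":"string"},"grip_force":{"type":"number"}},"required":["targets"]}

```bash
ls; mkdir -p pics; cat > h.py <<'E'
import numpy as np, cv2
from scipy.spatial.transform import Rotation as R
def cam(f):
    h=f["image"].shape[0]; fl=h/2/np.tan(np.radians(f["fovy"])/2)
    K=np.array([[fl,0,f["cx"]],[0,fl,f["cy"]],[0,0,1]]); A=np.array(f["attitude"],float)
    A=A if A.shape==(3,3) else R.from_euler('xyz',A,degrees=True).as_matrix()
    return K,np.array(f["D"],float),np.array(f["eye"],float),A
def ray(f,uv,z):
    K,D,e,A=cam(f); p=cv2.undistortPoints(np.array(uv,float).reshape(-1,1,2),K,D).reshape(-1,2)
    d=np.c_[p[:,0],-p[:,1],-np.ones(len(p))]@A.T
    return e+d*((z-e[2])/d[:,2])[:,None]
def proj(f,P):
    K,D,e,A=cam(f); q=(np.atleast_2d(P)-e)@A; q=q*[1,-1,-1]
    return cv2.projectPoints(q,np.zeros(3),np.zeros(3),K,D)[0].reshape(-1,2)
E
python3 - <<'E'
from workcell import env,eyes
import cv2,pickle
print(env.state())
F={}
for n in("top","side","wrist"):
    f=eyes.grab_frame(n);F[n]=f;cv2.imwrite(f"pics/{n}0.png",f["image"]);print(n,{k:v for k,v in f.items() if k!="image"})
pickle.dump(F,open("F0.pkl","wb"))
E
```

```text
pics
{'time_s': 0.0, 'qpos': array([ 6.49159239e+01,  1.83523364e+01,  8.97079383e+01, -1.88576205e-03,
        7.20435075e+01, -1.14583868e+00]), 'qvel': array([ 0.0055514 ,  0.02564259, -0.01072147,  0.0296301 , -0.08528867,
        0.00966038]), 'effort': array([-1.53909859e-03, -4.12456298e+01, -2.31971580e+01,  7.25950976e-02,
        4.58568195e-02, -1.57621894e-04]), 'ee_pos': array([233.09623415, 525.06860274, 213.10293391]), 'ee_rot': array([-1.79896203e+02, -2.82871121e-04,  1.56062345e+02]), 'force': array([-0.31486662, -0.14152758, -0.31496945]), 'torque': array([-0.00594502,  0.01744521,  0.00747527]), 'gripper_force': 0.0, 'gripper_width': 91.1866091309175}
top {'fovy': 51.167075259018866, 'cx': 320.2339636034709, 'cy': 202.2093058263768, 'D': array([-0.03212331,  0.        ,  0.        ,  0.        ,  0.        ]), 'eye': array([ 297.94317654,   53.12642923, 1493.74279572]), 'attitude': array([  7.59282484,   1.45210486, -91.16207133])}
side {'fovy': 51.74581290276529, 'cx': 323.830608189912, 'cy': 197.86570284105397, 'D': array([-0.10828999,  0.        ,  0.        ,  0.        ,  0.        ]), 'eye': array([-272.70251618, 1157.0704926 ,  679.20554357]), 'attitude': array([  67.04409035,    0.3295695 , -144.67024975])}
wrist {'fovy': 65.39590085438662, 'cx': 319.9406200343218, 'cy': 197.07651864641295, 'D': array([-0.03998133,  0.        ,  0.        ,  0.        ,  0.        ]), 'eye': array([170.25791111, 552.51747923, 384.4668666 ]), 'attitude': array([-1.39803169e+01,  5.34836086e-02,  6.61113207e+01])}
```

View pics/top0.png

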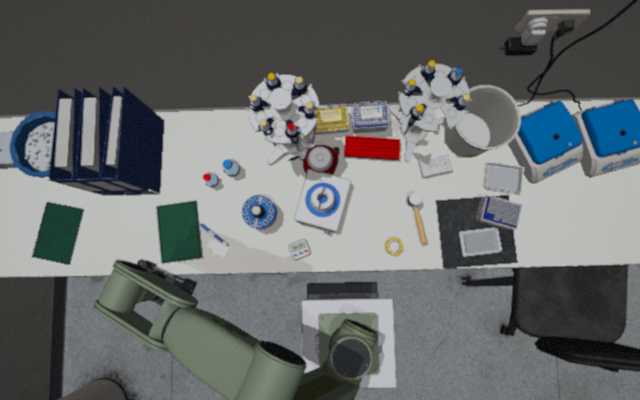

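View pics/side0.png

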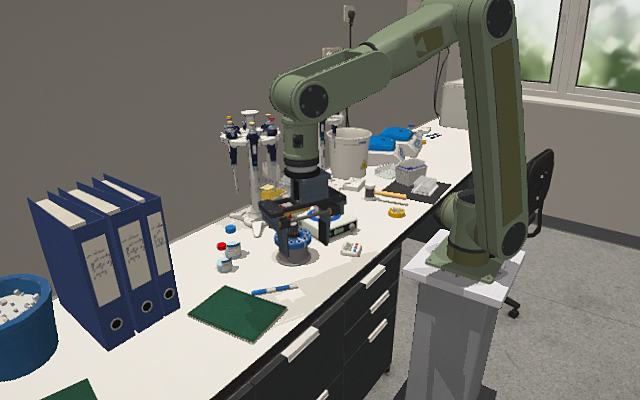

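The top view shows the blue head at about (259,212), the shaker spindle at (323,200), and the mallet head at (415,198) with its handle towards (421,243). The side view agrees with this layout.

```bash
python3 - <<'E'
import pickle,cv2,numpy as np
from h import *
F=pickle.load(open("F0.pkl","rb"));f=F["top"]
for n,uv,z in[("head knob",(257,210),120),("disc",(259,212),78),("spindle",(323,200),100),("mallet",(414,199),70),("handle end",(422,243),35)]:
    print(n,ray(f,uv,z).round(0))
print(cam(F["wrist"])[3].round(3), R.from_euler('xyz',[180,0,156.06],degrees=True).as_matrix().round(3))
im=f["image"][150:270,220:460];cv2.imwrite("pics/c1.png",cv2.resize(im,(800,400),interpolation=cv2.INTER_CUBIC))
E
```

```text
head knob [[461. 295. 120.]]
disc [[459. 296.  78.]]
spindle [[492.  75. 100.]]
mallet [[ 492. -236.   70.]]
handle end [[ 342. -264.   35.]]
[[ 0.405 -0.887 -0.221]
 [ 0.914  0.393  0.099]
 [-0.001 -0.242  0.97 ]] [[-0.914  0.406  0.   ]
 [ 0.406  0.914  0.   ]
 [ 0.     0.    -1.   ]]
```

View pics/c1.png

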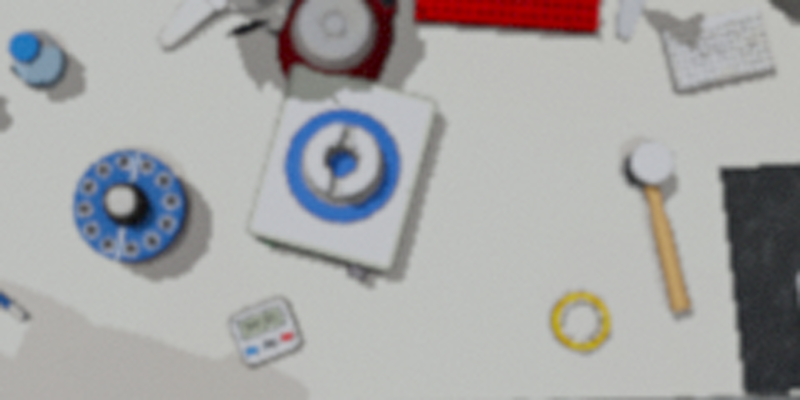

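View pics/wrist0.png

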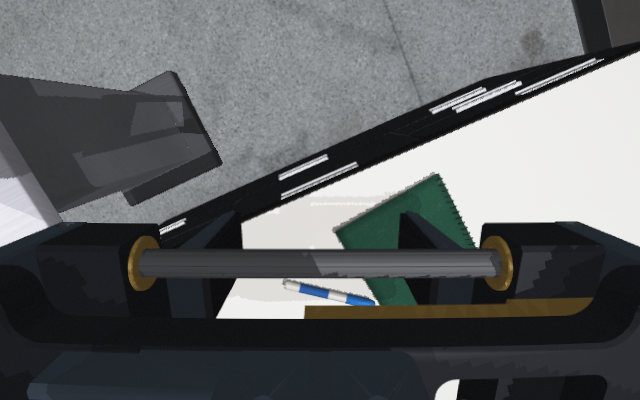

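The wrist camera sees the free area on the tool's +x side. I'll move it over the head and spindle together, at a yaw of about 188.

Call:
send_rows(targets="-0.417 -0.176 0 0 0 -32 100;-0.417 -0.176 0 0 0 -32 100;-0.417 -0.176 0 0 0 -32 100;-0.417 -0.176 0 0 0 -32 100;-0.417 -0.176 0 0 0 -32 100;-0.417 -0.176 0 0 0 -32 100;-0.417 -0.176 0 0 0 -32 100;-0.417 -0.176 0 0 0 -32 100;-0.417 -0.176 0 0 0 -32 100;-0.417 -0.176 0 0 0 -32 100;-0.417 -0.176 0 0 0 -32 100;-0.417 -0.176 0 0 0 -32 100")

```text
time_s: 1.15
ee_pos: [546.9, 190.7, 213.4]
ee_rot: [-179.8, 0.1, -172.2]
force: [-0.4, -0.6, -0.8]
gripper_width: 91.3
gripper_force: 0.0
```

```bash
python3 - <<'E'
from workcell import env,eyes
import cv2,pickle
s=env.state();print(s["time_s"],s["ee_pos"],s["ee_rot"],s["qpos"],abs(s["qvel"]).max())
f=eyes.grab_frame("wrist");pickle.dump(f,open("F1.pkl","wb"));cv2.imwrite("pics/w1.png",f["image"])
E
```

```text
1.15 [546.88061747 190.73783958 213.43237579] [-1.79846980e+02  1.03444440e-01 -1.72218564e+02] [ 18.18781777  18.67307792  89.18387065  -0.17782508  72.06902913
 -79.53884232] 4.343164481346369
```

View pics/w1.png

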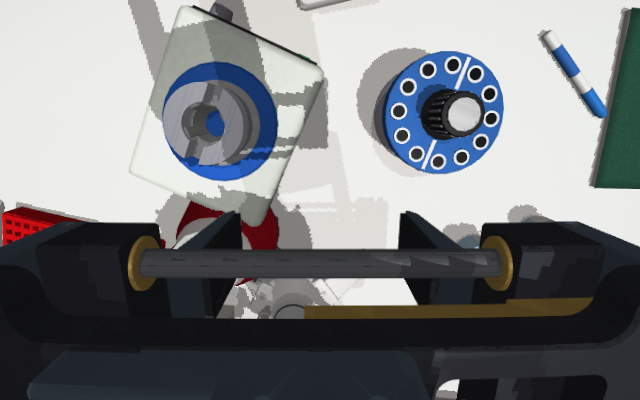

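The wrist view shows the spindle face at about (207,122) with slots near (216,88) and (198,155). The head disc is at (443,112), its cap at (464,114), and its white marks at (461,73) and (430,154).

```bash
python3 - <<'E'
import pickle,cv2,numpy as np
from h import *
f=pickle.load(open("F1.pkl","rb"));im=f["image"]
hsv=cv2.cvtColor(im,cv2.COLOR_BGR2HSV)
# cap
m=np.zeros(im.shape[:2],np.uint8);m[80:150,445:495]=1
c=((hsv[...,1]<40)&(hsv[...,2]>120)&(m>0)).astype(np.uint8)
n,l,st,ce=cv2.connectedComponentsWithStats(c);i=1+st[1:,4].argmax();print("cap",st[i],ce[i],ray(f,ce[i],120).round(1))
# disc
b=((hsv[...,0]>95)&(hsv[...,0]<125)&(hsv[...,1]>120)).astype(np.uint8)
n,l,st,ce=cv2.connectedComponentsWithStats(b)
for i in range(1,n):
    if st[i,4]>2000: 
        cs=cv2.findContours((l==i).astype(np.uint8),0,1)[0][0];h=cv2.convexHull(cs)[:,0].astype(float)
        for z in(78,60,52.5):
            P=ray(f,h,z)[:,:2]; (x,y),r=cv2.minEnclosingCircle(P.astype(np.float32));print(st[i],z,round(x,1),round(y,1),round(r,1))
# marks
w=((hsv[...,1]<60)&(hsv[...,2]>200)).astype(np.uint8)
for (x0,y0,x1,y1) in((455,55,473,92),(420,135,440,172)):
    ys,xs=np.nonzero(w[y0:y1,x0:x1]);
    n,l,st,ce=cv2.connectedComponentsWithStats(w[y0:y1,x0:x1]);
    for i in range(1,n):
        if st[i,4]>15: print("mark",st[i],ce[i]+[x0,y0],ray(f,ce[i]+[x0,y0],78).round(1))
a=im[50:190,150:290];d=im[50:190,380:520];cv2.imwrite("pics/c2.png",cv2.resize(np.hstack([a,d]),(800,400),interpolation=cv2.INTER_CUBIC))
E
```

```text
cap [448  97  33  34 868] [463.93087558 113.8421659 ] [[457.5 298.7 120. ]]
[ 382   52  122  121 5780] 78 458.0 297.1 58.6
[ 382   52  122  121 5780] 60 456.8 303.9 62.1
[ 382   52  122  121 5780] 52.5 456.3 306.7 63.5
[ 163   62  115  119 3983] 78 495.1 85.4 56.0
[ 163   62  115  119 3983] 60 496.1 79.8 59.3
[ 163   62  115  119 3983] 52.5 496.5 77.4 60.7
mark [ 0  2  6 16 40] [457.925  64.175] [[411.1 301.1  78. ]]
mark [  0   2  16  33 127] [462.34645669  72.60629921] [[417.8 306.9  78. ]]
mark [12 11  6 17 40] [469.575  74.4  ] [[418.3 314.1  78. ]]
mark [  2   5  15  29 105] [428.54285714 153.94285714] [[496.7 291.5  78. ]]
mark [ 0 12  5 14 28] [421.96428571 153.28571429] [[497.  284.9  78. ]]
mark [11 19  9 16 48] [434.41666667 161.35416667] [[503.  298.9  78. ]]
```

View pics/c2.png

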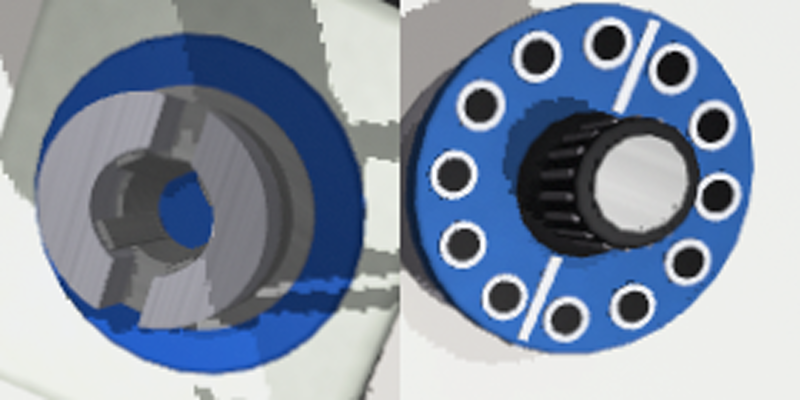

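```bash
python3 - <<'E'
import pickle
from h import *
f=pickle.load(open("F1.pkl","rb"))
def px(u,v,o): return (o+u/2.857,50+v/2.857)
ang=lambda a,b: np.degrees(np.arctan2(*(a-b)[[1,0]]))
h=ray(f,[px(651-400,22,380),px(524-400,338,380)],78);print("head",h.round(1),ang(h[0],h[1]))
s=ray(f,[px(186,99,150),px(118,315,150)],100);print("slot",s.round(1),s.mean(0),ang(s[0],s[1]))
e=ray(f,[px(165,93,150),px(97,305,150),px(208,108,150),px(140,325,150)],100);print(ang(e[0],e[1]),ang(e[2],e[3]))
c=ray(f,[px(*p,150) for p in((37,205),(268,210),(150,91),(165,328))],100);print(c.round(1))
im=f["image"];g=cv2.cvtColor(im,cv2.COLOR_BGR2HSV)
m=((g[...,1]<60)&(g[...,2]>90)).astype(np.uint8)
# box corners of shaker from image: (326,70),(262,226),(129,175),(182,8)
b=ray(f,[(324,68),(264,226),(130,174),(183,7)],52);print("box",b.round(0),b.mean(0),ang(b[0],b[1]),ang(b[3],b[2]))
from workcell import env
st=env.state();x,y,z=st["ee_pos"];yw=np.radians(st["ee_rot"][2])
E
```

```text
head [[404.2 309.   78. ]
 [511.4 289.5  78. ]] 169.6759154655184
slot [[461.6  86.5 100. ]
 [530.8  68.5 100. ]] [496.18156474  77.49151553 100.        ] 165.4599684571848
164.85182769956268 165.85812434964183
[[499.3  41.4 100. ]
 [491.4 114.2 100. ]
 [460.7  75.3 100. ]
 [532.9  84.  100. ]]
box [[428. 178.  52.]
 [603. 134.  52.]
 [564. -18.  52.]
 [390.  34.  52.]] [496.37640289  82.15105672  52.        ] 165.92466108623069 163.34818011076499
```

Call:
send_rows(targets="0.070 0.114 0.064 0 0 0 100;0.070 0.114 0.064 0 0 0 100;0.070 0.114 0.064 0 0 0 100;0.070 0.114 0.064 0 0 0 100;0.070 0.114 0.064 0 0 0 100;0.070 0.114 0.064 0 0 0 100;0.070 0.114 0.064 0 0 0 100")

```text
time_s: 1.78
ee_pos: [457.8, 299.0, 150.5]
ee_rot: [180.0, 0.1, -171.9]
force: [0.8, 0.3, -0.2]
gripper_width: 91.0
gripper_force: 0.0
```

```bash
cat > go.py <<'E'
import sys,numpy as np
from workcell import env
from h import *
s=env.state();p=s["ee_pos"];r=s["ee_rot"]
print(round(s["time_s"],2),p.round(1),r.round(2),"F",s["force"].round(1),"T",s["torque"].round(2),"w",round(s["gripper_width"],1),round(s["gripper_force"],1),"v",abs(s["qvel"]).max().round(1),"j6",s["qpos"][5].round(1))
if len(sys.argv)>1:
    t=np.array(sys.argv[1:5],float);A=R.from_euler('xyz',[180,0,r[2]],degrees=True).as_matrix()
    print("shift",((t[:3]-p)@A).round(1),"turn z",-((t[3]-r[2]+180)%360-180))
E
python3 go.py 457.7 298.4 85 188
```

```text
1.78 [457.8 299.  150.5] [ 1.7999e+02  6.0000e-02 -1.7188e+02] F [ 0.8  0.3 -0.2] T [ 0.04 -0.02  0.02] w 91.0 0.0 v 1.4 j6 -66.2
shift [ 0.2 -0.5 65.5] turn z 0.12287001963625244
```

Call:
send_rows(targets="0 0 0.033 0 0 0 100;0 0 0.055 0 0 0 100;0 0 0.065 0 0 0 100;0 0 0.065 0 0 0 100;0 0 0.065 0 0 0 30;0 0 0.065 0 0 0 30;0 0 0.065 0 0 0 30;0 0 0.065 0 0 0 30;0 0 0.065 0 0 0 30;0 0 0.065 0 0 0 30;0 0 0.065 0 0 0 30", grip_force=30)

```text
time_s: 2.7
ee_pos: [457.8, 298.7, 85.3]
ee_rot: [180.0, 0.0, -171.9]
force: [-1.1, -0.9, -0.3]
gripper_width: 47.2
gripper_force: 0.0
```

```bash
python3 go.py 457.7 298.4 200 188
```

```text
2.7 [457.8 298.7  85.3] [ 1.7998e+02  3.0000e-02 -1.7193e+02] F [-1.1 -0.9 -0.3] T [0.13 0.03 0.01] w 47.2 0.0 v 0.2 j6 -66.2
shift [   0.2   -0.2 -114.7] turn z 0.06595583651233028
```

Call:
send_rows(targets="0 0 0 0 0 0 25;0 0 0 0 0 0 25;0 0 0 0 0 0 25;0 0 0 0 0 0 25;0 0 -0.02 0 0 0 25;0 0 -0.055 0 0 0 25;0 0 -0.09 0 0 0 25;0 0 -0.125 0 0 0 25;0 0 -0.125 0 0 0 25;0 0 -0.125 0 0 0 25")

```text
time_s: 3.53
ee_pos: [458.4, 298.9, 211.3]
ee_rot: [179.9, 0.2, -171.9]
force: [-0.8, 0.3, -3.8]
gripper_width: 37.8
gripper_force: 30.0
```

```bash
python3 go.py 496.4 77.6 210 183.8; python3 - <<'E'
from workcell import eyes
import cv2,pickle
f=eyes.grab_frame("wrist");pickle.dump(f,open("F2.pkl","wb"));cv2.imwrite("pics/w2.png",f["image"])
E
```

```text
3.53 [458.4 298.9 211.3] [ 179.92    0.19 -171.93] F [-0.8  0.3 -3.8] T [-0.03  0.06 -0.03] w 37.8 30.0 v 4.5 j6 -66.2
shift [  -6.6 -224.5    1.3] turn z 4.265561367564487
```

View pics/w2.png

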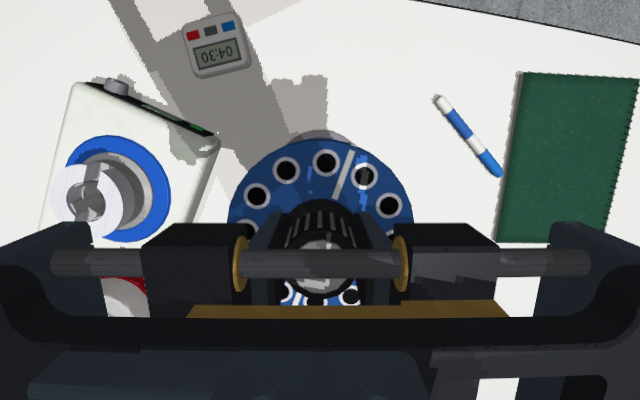

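The head is held, with its front mark running from (352,152) to (336,196). I'll work out its yaw and axis offset in the grip.

```bash
python3 - <<'E'
import pickle
from h import *
f=pickle.load(open("F2.pkl","rb"));g=cv2.cvtColor(f["image"],cv2.COLOR_BGR2HSV)
w=((g[...,1]<90)&(g[...,2]>150)).astype(np.uint8);w[:150]=0;w[200:]=0;w[:,:328]=0;w[:,360:]=0
n,l,st,ce=cv2.connectedComponentsWithStats(w)
for i in range(1,n):
    if st[i,4]>40:
        ys,xs=np.nonzero(l==i);P=ray(f,np.c_[xs,ys],204.3)[:,:2].astype(np.float32)
        vx,vy,x0,y0=cv2.fitLine(P,2,0,.01,.01).ravel();q=np.array([458.4,298.9])-[x0,y0]
        print(st[i],np.degrees(np.arctan2(vy,vx)),x0,y0,"line offset from TCP",q[0]*vy-q[1]*vx, np.linalg.norm(P.max(0)-P.min(0)))
E
```

```text
[328 150  11  23  76] 23.62864 411.0575 300.5941 line offset from TCP 20.527266214267012 14.188109
[338 150  17  37 203] -10.480487 414.6466 307.59692 line offset from TCP 0.5930614250195774 22.495136
[351 163   9  26  85] 6.87254 418.3634 313.73624 line offset from TCP 19.52045516221062 15.656754
```

Call:
send_rows(targets="-0.001 -0.035 0 0 0 4 25;-0.002 -0.075 0 0 0 4 25;-0.004 -0.115 0 0 0 4 25;-0.005 -0.155 0 0 0 4 25;-0.006 -0.190 0 0 0 4 25;-0.007 -0.215 0 0 0 4 25;-0.007 -0.2242 0 0 0 4 25;-0.007 -0.2242 0 0 0 4 25;-0.007 -0.2242 0 0 0 4 25;-0.007 -0.2242 0 0 0 4 25")

```text
time_s: 4.42
ee_pos: [495.4, 78.7, 209.0]
ee_rot: [180.0, -0.1, -175.9]
force: [-0.2, -0.0, -2.3]
gripper_width: 37.3
gripper_force: 30.0
```

```bash
python3 go.py 496.4 77.6 151 183.9
```

```text
4.42 [495.4  78.7 209. ] [ 1.7995e+02 -1.2000e-01 -1.7589e+02] F [-0.2 -0.  -2.3] T [0.04 0.09 0.04] w 37.3 30.0 v 0.8 j6 -86.5
shift [-0.9 -1.2 58. ] turn z 0.21205330100565334
```

Call:
send_rows(targets="-0.001 -0.001 0.025 0 0 0 25;-0.001 -0.001 0.045 0 0 0 25;-0.001 -0.001 0.053 0 0 0 25;-0.001 -0.001 0.056 0 0 0 25;-0.001 -0.001 0.058 0 0 0 25;-0.001 -0.001 0.060 0 0 0 25;-0.001 -0.001 0.062 0 0 0 25;-0.001 -0.001 0.062 0 0 0 25")

```text
time_s: 5.08
ee_pos: [497.4, 77.0, 148.4]
ee_rot: [180.0, 0.1, -175.9]
force: [0.6, 1.3, -4.2]
gripper_width: 37.3
gripper_force: 30.0
```

```bash
python3 go.py 496.4 77.6 142 183.9
```

```text
5.08 [497.4  77.  148.4] [ 1.7996e+02  6.0000e-02 -1.7594e+02] F [ 0.6  1.3 -4.2] T [ 0.24  0.08 -0.03] w 37.3 30.0 v 0.2 j6 -86.6
shift [1.  0.7 6.4] turn z 0.16092276860354104
```

Call:
send_rows(targets="0.001 0.0005 0.001 0 0 0 25;0.001 0.0005 0.002 0 0 0 25;0.001 0.0005 0.003 0 0 0 25;0.001 0.0005 0.004 0 0 0 25;0.001 0.0005 0.005 0 0 0 25;0.001 0.0005 0.006 0 0 0 25;0.001 0.0005 0.006 0 0 0 25")

```text
time_s: 5.67
ee_pos: [496.7, 77.3, 142.4]
ee_rot: [180.0, 0.1, -175.9]
force: [1.0, 1.8, 0.5]
gripper_width: 37.6
gripper_force: 30.0
```

```bash
python3 go.py 496.4 77.6 140 183.9
```

```text
5.67 [496.7  77.3 142.4] [ 1.7997e+02  8.0000e-02 -1.7594e+02] F [1.  1.8 0.5] T [ 0.33 -0.11 -0.01] w 37.6 30.0 v 0.1 j6 -86.6
shift [0.2 0.4 2.4] turn z 0.15889764222004032
```

Call:
send_rows(targets="0 0 0 0 0 0 65;0 0 0 0 0 0 65;0 0 0 0 0 0 65;0 0 0 0 0 0 65;0 0 -0.01 0 0 0 100;0 0 -0.035 0 0 0 100;0 0 -0.07 0 0 0 100;0 0 -0.10 0 0 0 100;0 0 -0.10 0 0 0 100;0 0 -0.10 0 0 0 100")

```text
time_s: 6.5
ee_pos: [497.2, 77.1, 244.4]
ee_rot: [180.0, 0.3, -175.9]
force: [-0.3, -0.1, -0.9]
gripper_width: 91.1
gripper_force: 0.0
```

```bash
python3 - <<'E'
from workcell import eyes
import pickle
from h import *
f=eyes.grab_frame("wrist");pickle.dump(f,open("F3.pkl","wb"));cv2.imwrite("pics/w3.png",f["image"])
F=pickle.load(open("F0.pkl","rb"))["top"];g=cv2.cvtColor(F["image"],cv2.COLOR_BGR2HSV)
m=((g[...,0]<25)&(g[...,0]>8)&(g[...,1]>70)).astype(np.uint8);m[:,:400]=0;m[:,440:]=0;m[:200]=0;m[250:]=0
ys,xs=np.nonzero(m);P=ray(F,np.c_[xs,ys],45)[:,:2].astype(np.float32);v=cv2.fitLine(P,2,0,.01,.01).ravel();print("handle",np.degrees(np.arctan2(v[1],v[0])),v[2:],P.min(0),P.max(0))
m=((g[...,1]<40)&(g[...,2]>200)).astype(np.uint8);c=F["image"][185:215,400:430];print(F["image"][188:208:2,406:424:2].mean(2).astype(int))
E
python3 go.py 492 -236 200 190
```

```text
handle 1.8616817 [ 402.09106 -253.33871] [ 322.97165 -275.69196] [ 470.8753  -184.96603]
[[188 188 188 189 188 190 188 187 188]
 [187 188 184 183 188 188 189 190 188]
 [186 176 172 174 174 184 188 189 190]
 [176 171 173 190 192 192 191 188 190]
 [172 143 179 191 191 192 191 189 182]
 [157  99 187 193 192 192 192 191 186]
 [141  83 177 193 192 192 191 189 179]
 [154  66 125 183 191 192 190 166 159]
 [180 109  60 101 156 170 150 134 140]
 [189 172 144  97 105 105 121 133 141]]
6.55 [496.1  77.  242.7] [ 1.8000e+02  7.0000e-02 -1.7594e+02] F [-0.6  0.3 -0.4] T [0.01 0.06 0.03] w 90.9 0.0 v 2.4 j6 -86.6
shift [  26.3 -311.9   42.7] turn z -5.939350060928973
```

View pics/w3.png

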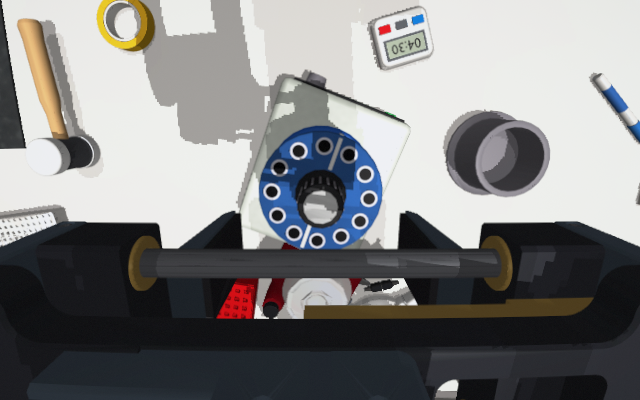

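The head stays keyed in the spindle. The mallet shows its top face at about (48,156) and its handle from (64,137) to (27,22).

```bash
python3 - <<'E'
import pickle
from h import *
f=pickle.load(open("F3.pkl","rb"));g=cv2.cvtColor(f["image"],cv2.COLOR_BGR2HSV)
m=((g[...,0]<25)&(g[...,0]>8)&(g[...,1]>70)).astype(np.uint8);m[:,90:]=0;m[:15]=0;m[145:]=0
n,l,st,ce=cv2.connectedComponentsWithStats(m);i=1+st[1:,4].argmax();ys,xs=np.nonzero(l==i);print(st[i])
P=ray(f,np.c_[xs,ys],40)[:,:2].astype(np.float32);v=cv2.fitLine(P,2,0,.01,.01).ravel();print("handle",np.degrees(np.arctan2(v[1],v[0])),v[2:],P.min(0),P.max(0))
print(g[130:185:6,20:80:5,2])
m=((g[...,1]<40)&(g[...,2]>225)).astype(np.uint8)
e=cv2.Canny(f["image"],60,120)[125:190,10:110]
h=ray(f,[(27,157),(69,155),(48,136),(48,175)],70);print(h.round(1),h.mean(0))
a=f["image"][0:200,0:160];cv2.imwrite("pics/c3.png",cv2.resize(a,(480,600),interpolation=cv2.INTER_CUBIC))
E
```

```text
[  17   19   52  121 2374]
handle 11.296886 [ 399.3294 -256.1923] [ 338.12823 -281.53043] [ 472.67935 -232.42482]
[[ 64 237 237 237 237 237 219 235 200  91 160 126]
 [ 71 237 237 237 237 235 234 152 136  95 125  89]
 [ 58 134 227 241 241 241 210 103  98  33  34  35]
 [152 159 240 240 241 241 241 236  98 108  30  37]
 [236 232 240 240 240 241 241 241 179 111  33  38]
 [236 236 240 240 241 241 241 241 229 117  72  42]
 [236 236 237 241 241 241 241 241 191 120  35  42]
 [236 236 237 233 241 241 241 224 118 238 238 238]
 [236 236 236 237 236 237 237 237 237 237 237 237]
 [236 236 236 236 237 236 236 237 237 237 237 237]]
[[ 492.1 -260.9   70. ]
 [ 486.6 -209.3   70. ]
 [ 466.5 -231.8   70. ]
 [ 511.6 -238.    70. ]] [ 489.19460837 -234.99954798   70.        ]
```

View pics/c3.png

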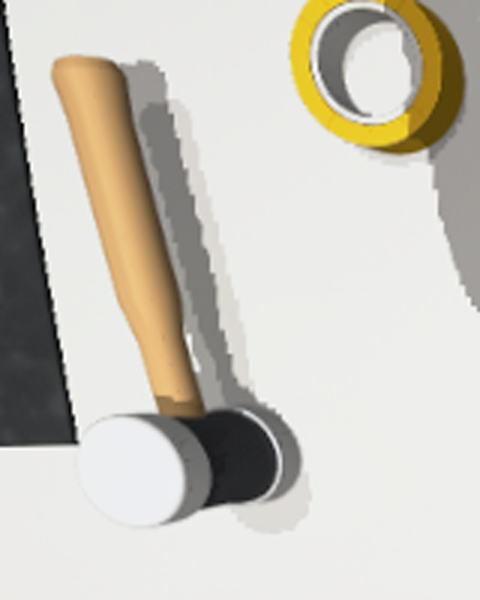

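Call:
send_rows(targets="0.003 -0.035 0 0 0 -1 100;0.006 -0.075 0 0 0 -2 100;0.01 -0.116 0 0 0 -4 100;0.014 -0.157 0.01 0 0 -6 100;0.018 -0.197 0.025 0 0 -7.2 100;0.021 -0.235 0.04 0 0 -7.2 100;0.025 -0.27 0.06 0 0 -7.2 100;0.028 -0.30 0.08 0 0 -7.2 100;0.0286 -0.315 0.092 0 0 -7.2 100;0.0286 -0.315 0.092 0 0 -7.2 100;0.0286 -0.315 0.092 0 0 -7.2 100")

```text
time_s: 7.47
ee_pos: [489.1, -238.7, 148.5]
ee_rot: [179.8, -0.1, -168.8]
force: [0.7, 0.5, 0.7]
gripper_width: 91.3
gripper_force: 0.0
```

```bash
python3 go.py 490 -239 17 191.3; python3 - <<'E'
from workcell import eyes
import pickle
from h import *
f=eyes.grab_frame("top");pickle.dump(f,open("F4.pkl","wb"))
f=eyes.grab_frame("wrist");pickle.dump(f,open("F5.pkl","wb"));g=cv2.cvtColor(f["image"],cv2.COLOR_BGR2HSV)
m=((g[...,0]<25)&(g[...,0]>8)&(g[...,1]>70)).astype(np.uint8);m[225:]=0
n,l,st,ce=cv2.connectedComponentsWithStats(m)
for i in range(1,n):
  if st[i,4]>300:
    ys,xs=np.nonzero(l==i);P=ray(f,np.c_[xs,ys],38)[:,:2].astype(np.float32);v=cv2.fitLine(P,2,0,.01,.01).ravel();print(st[i],np.degrees(np.arctan2(v[1],v[0])),"y at x=490",v[3]+v[1]/v[0]*(490-v[2]),P.min(0),P.max(0), "tip x->origin", P[:,0].min()+155*np.cos(np.radians(11)))
E
```

```text
7.47 [ 489.1 -238.7  148.5] [ 1.7982e+02 -1.5000e-01 -1.6883e+02] F [0.7 0.5 0.7] T [0.05 0.03 0.03] w 91.3 0.0 v 2.0 j6 -128.5
shift [ -0.9  -0.5 131.5] turn z -0.1261462939686453
[ 302   12   28  166 3644] 10.847156 y at x=490 -242.773 [ 336.71262 -281.7735 ] [ 474.9447  -237.91074] tip x->origin 488.8648294011848
[391  16  44  60 332] 48.651054 y at x=490 -41.20793 [ 326.25766 -206.4739 ] [ 368.6519  -163.10408] tip x->origin 478.4098733464973
```

Call:
send_rows(targets="0 -0.002 0.04 0 0 0 100;0 -0.002 0.08 0 0 0 100;0 -0.002 0.11 0 0 0 100;0 -0.002 0.126 0 0 0 100;0 -0.002 0.1315 0 0 0 100;0 -0.002 0.1315 0 0 0 90;0 -0.002 0.1315 0 0 0 35;0 -0.002 0.1315 0 0 0 35;0 -0.002 0.1315 0 0 0 35;0 -0.002 0.1315 0 0 0 35;0 -0.002 0.1315 0 0 0 35;0 -0.002 0.1315 0 0 0 35", grip_force=40)

```text
time_s: 8.57
ee_pos: [490.5, -241.3, 18.9]
ee_rot: [-180.0, 0.0, -168.7]
force: [-0.5, -0.5, -0.0]
gripper_width: 47.2
gripper_force: 0.0
```

Call:
send_rows(targets="0 0 0 0 0 0 35;0 0 0 0 0 0 35;0 0 0 0 0 0 35;0 0 0 0 0 0 35;0 0 0 0 0 0 35")

```text
time_s: 8.98
ee_pos: [490.8, -241.6, 18.9]
ee_rot: [-179.9, 0.1, -168.7]
force: [0.8, -2.3, 4.9]
gripper_width: 43.5
gripper_force: 40.0
```

```bash
python3 go.py 496.4 77.6 250 191
```

```text
8.98 [ 490.8 -241.6   18.9] [-1.7994e+02  6.0000e-02 -1.6873e+02] F [ 0.8 -2.3  4.9] T [-0.3   0.05  0.03] w 43.5 40.0 v 0.1 j6 -128.7
shift [ -67.9  312.  -231.1] turn z 0.267219669522774
```

Call:
send_rows(targets="0 0 -0.02 0 0 0 35;0 0 -0.055 0 0 0 35;0 0 -0.09 0 0 0 35;-0.004 0.02 -0.13 0 0 0 35;-0.010 0.045 -0.165 0 0 0 35;-0.017 0.08 -0.19 0 0 0 35;-0.025 0.115 -0.21 0 0 0 35;-0.033 0.15 -0.225 0 0 0 35;-0.041 0.19 -0.231 0 0 0 35;-0.050 0.23 -0.231 0 0 0 35;-0.058 0.265 -0.231 0 0 0 35;-0.064 0.295 -0.231 0 0 0 35")

```text
time_s: 9.98
ee_pos: [493.9, 63.6, 248.2]
ee_rot: [179.9, -0.2, -168.7]
force: [-0.3, -0.2, -3.0]
gripper_width: 43.4
gripper_force: 40.0
```

```bash
python3 go.py 496.4 77.6 210 191
```

```text
9.98 [493.9  63.6 248.2] [ 179.89   -0.18 -168.67] F [-0.3 -0.2 -3. ] T [ 0.07 -0.02  0.04] w 43.4 40.0 v 41.2 j6 -95.4
shift [-5.2 13.2 38.2] turn z 0.3271231215126136
```

Call:
send_rows(targets="-0.004 0.017 0 0 0 0 35;-0.004 0.017 0.015 0 0 0 35;-0.004 0.017 0.03 0 0 0 35;-0.004 0.017 0.038 0 0 0 35;-0.004 0.017 0.038 0 0 0 35;-0.004 0.017 0.038 0 0 0 35;-0.004 0.017 0.038 0 0 0 35")

```text
time_s: 10.57
ee_pos: [496.4, 77.9, 211.8]
ee_rot: [180.0, 0.0, -168.8]
force: [-0.3, 0.2, -3.8]
gripper_width: 43.5
gripper_force: 40.0
```

```bash
python3 go.py 496.4 77.6 196 191;python3 - <<'E'
from workcell import eyes
import pickle
from h import *
f=eyes.grab_frame("side");pickle.dump(f,open("F6.pkl","wb"))
p=proj(f,[[496,78,150]])[0];print(p);u,v=p.astype(int)
cv2.imwrite("pics/s6.png",cv2.resize(f["image"][v-60:v+60,u-80:u+80],(800,600),interpolation=cv2.INTER_CUBIC))
E
```

```text
10.57 [496.4  77.9 211.8] [ 1.7999e+02  3.0000e-02 -1.6877e+02] F [-0.3  0.2 -3.8] T [ 0.06 -0.02 -0.02] w 43.5 40.0 v 0.7 j6 -93.6
shift [ 0.  -0.3 15.8] turn z 0.22738418016024298
[323.80576925 189.35846795]
```

View pics/s6.png

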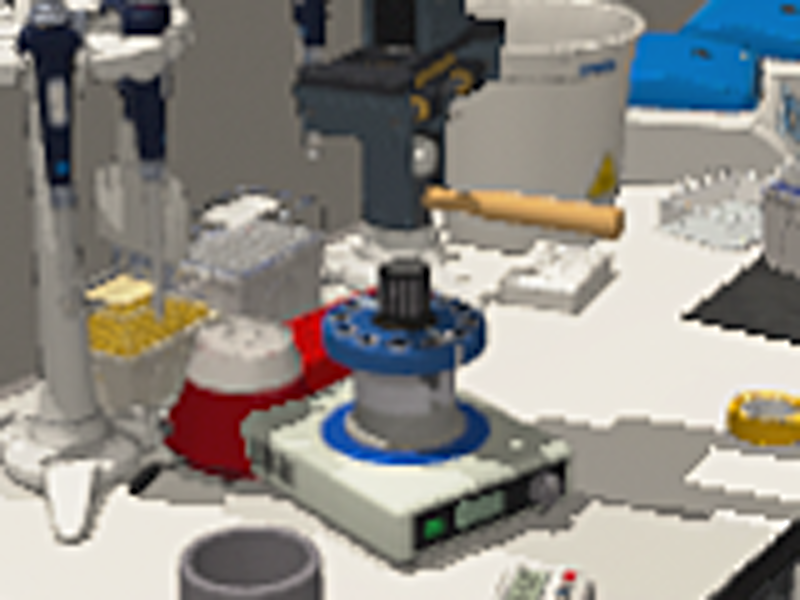

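Call:
send_rows(targets="0 0 0.006 0 0 0 35;0 0 0.019 0 0 0 35;0 0 0.006 0 0 0 35;0 0 0.006 0 0 0 35;0 0 0.019 0 0 0 35;0 0 0.006 0 0 0 35;0 0 0.006 0 0 0 35;0 0 0.013 0 0 0 35;0 0 0.017 0 0 0 35;0 0 0.018 0 0 0 35;0 0 0.018 0 0 0 35")

```text
time_s: 11.53
ee_pos: [495.5, 78.0, 192.5]
ee_rot: [180.0, -0.1, -168.7]
force: [-0.3, 0.2, -2.7]
gripper_width: 43.7
gripper_force: 40.0
```

```bash
python3 go.py 496.4 77.6 187 191
```

```text
11.53 [495.5  78.  192.5] [ 1.7999e+02 -1.0000e-01 -1.6874e+02] F [-0.3  0.2 -2.7] T [ 0.06 -0.04  0.01] w 43.7 40.0 v 0.9 j6 -93.6
shift [-0.8 -0.6  5.5] turn z 0.2610724756412992
```

Call:
send_rows(targets="0 0 -0.012 0 0 0 35;0 0 -0.012 0 0 0 35;0 0 0.003 0 0 0 35;0 0 -0.012 0 0 0 35;0 0 -0.012 0 0 0 35;0 0 0.004 0 0 0 35;0 0 -0.010 0 0 0 35;0 0 -0.006 0 0 0 35;0 0 0.000 0 0 0 35;0 0 0.003 0 0 0 35;0 0 0.003 0 0 0 35;0 0 0.003 0 0 0 35")

```text
time_s: 12.53
ee_pos: [495.7, 78.1, 189.8]
ee_rot: [180.0, -0.1, -168.7]
force: [0.3, -0.7, -3.2]
gripper_width: 43.4
gripper_force: 40.0
```

```bash
python3 go.py 496.4 77.6 187 191
```

```text
12.53 [495.7  78.1 189.8] [ 1.7999e+02 -6.0000e-02 -1.6874e+02] F [ 0.3 -0.7 -3.2] T [ 0.06  0.05 -0.03] w 43.4 40.0 v 0.4 j6 -93.6
shift [-0.6 -0.6  2.8] turn z 0.26220024751410165
```

Call:
send_rows(targets="0 0 -0.012 0 0 0 35;0 0 -0.012 0 0 0 35;0 0 0.003 0 0 0 35;0 0 -0.012 0 0 0 35;0 0 -0.012 0 0 0 35;0 0 0.004 0 0 0 35;0 0 -0.010 0 0 0 35;0 0 -0.006 0 0 0 35;0 0 0.000 0 0 0 35;0 0 0.002 0 0 0 35;0 0 0.003 0 0 0 35;0 0 0.003 0 0 0 35")

```text
time_s: 13.53
ee_pos: [495.8, 78.1, 186.9]
ee_rot: [180.0, -0.0, -168.7]
force: [0.1, 0.5, -4.2]
gripper_width: 43.6
gripper_force: 40.0
```

```bash
python3 go.py 496.4 77.6 187 191
```

```text
13.53 [495.8  78.1 186.9] [ 1.7999e+02 -4.0000e-02 -1.6874e+02] F [ 0.1  0.5 -4.2] T [-0.02 -0.04 -0.03] w 43.6 40.0 v 0.6 j6 -93.6
shift [-0.5 -0.6 -0.1] turn z 0.26041428942971834
```

Call:
send_rows(targets="0 0 -0.012 0 0 0 35;0 0 -0.012 0 0 0 35;0 0 0.003 0 0 0 35;0 0 -0.012 0 0 0 35;0 0 -0.012 0 0 0 35;0 0 0.003 0 0 0 35;0 0 -0.010 0 0 0 35;0 0 -0.004 0 0 0 35;0 0 0.000 0 0 0 35;0 0 0.001 0 0 0 35;0 0 0.002 0 0 0 35;0 0 0.002 0 0 0 35")

```text
time_s: 14.53
ee_pos: [495.8, 78.1, 185.0]
ee_rot: [180.0, -0.0, -168.7]
force: [-1.2, 1.0, -3.3]
gripper_width: 43.4
gripper_force: 40.0
```

```bash
python3 go.py 496.4 77.6 187 191
```

```text
14.53 [495.8  78.1 185. ] [ 1.7999e+02 -4.0000e-02 -1.6874e+02] F [-1.2  1.  -3.3] T [0.05 0.01 0.02] w 43.4 40.0 v 0.5 j6 -93.6
shift [-0.5 -0.6 -2. ] turn z 0.26360744858197904
```

Call:
send_rows(targets="0 0 -0.012 0 0 0 35;0 0 -0.012 0 0 0 35;0 0 0.003 0 0 0 35;0 0 -0.012 0 0 0 35;0 0 -0.012 0 0 0 35;0 0 0.003 0 0 0 35;0 0 -0.010 0 0 0 35;0 0 -0.004 0 0 0 35;0 0 0.000 0 0 0 35;0 0 0.001 0 0 0 35;0 0 0.002 0 0 0 35;0 0 0.002 0 0 0 35")

```text
time_s: 15.53
ee_pos: [495.7, 78.1, 183.0]
ee_rot: [180.0, -0.0, -168.7]
force: [-0.6, -0.1, -2.0]
gripper_width: 43.3
gripper_force: 40.0
```

```bash
python3 go.py 496.4 77.6 187 191;python3 - <<'E'
from workcell import eyes
import pickle
from h import *
f=eyes.grab_frame("side");pickle.dump(f,open("F7.pkl","wb"))
cv2.imwrite("pics/s7.png",cv2.resize(f["image"][129:249,243:403],(800,600),interpolation=cv2.INTER_CUBIC))
E
```

```text
15.53 [495.7  78.1 183. ] [ 1.7999e+02 -5.0000e-02 -1.6873e+02] F [-0.6 -0.1 -2. ] T [0.   0.15 0.04] w 43.3 40.0 v 0.3 j6 -93.6
shift [-0.6 -0.6 -4. ] turn z 0.2663696089859968
```

View pics/s7.png

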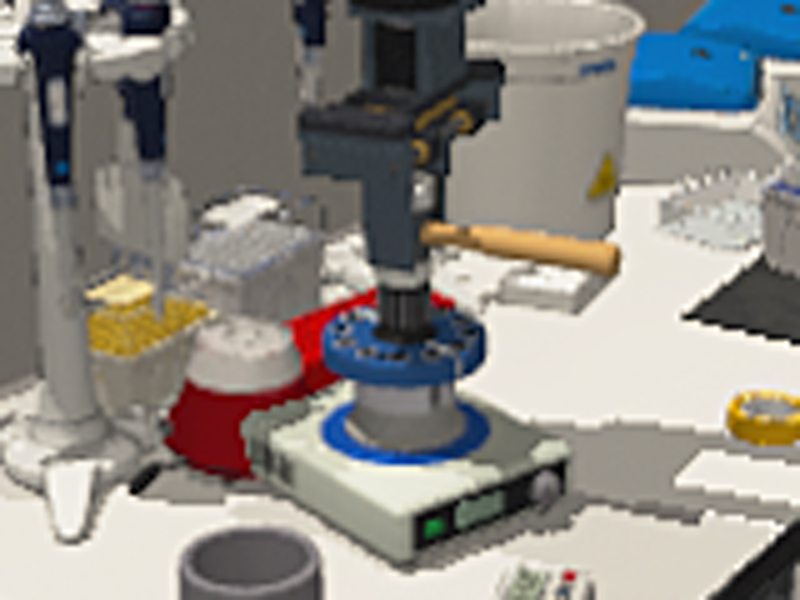

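The disc has dropped about 2.4 px between the two side views. I'll measure it at subpixel level.

```bash
cat > drop.py <<'E'
import pickle,sys
from h import *
a=pickle.load(open("F6.pkl","rb"));b=pickle.load(open(sys.argv[1],"rb"))
d=proj(a,[[496,78,150],[496,78,140]]);print("px per 10mm",d[1]-d[0])
G=lambda f:f["image"].astype(np.float32)
for (x0,y0,x1,y1) in((306,199,342,207),(306,190,342,207)):
    U=8;t=cv2.resize(G(a)[y0:y1,x0:x1],None,fx=U,fy=U,interpolation=cv2.INTER_CUBIC)
    s=cv2.resize(G(b)[y0-2:y1+6,x0-2:x1+2],None,fx=U,fy=U,interpolation=cv2.INTER_CUBIC)
    r=cv2.matchTemplate(s,t,cv2.TM_CCOEFF_NORMED);_,mx,_,l=cv2.minMaxLoc(r);print(mx.__round__(3),l[0]/U-2,l[1]/U-2)
E
python3 drop.py F7.pkl
```

```text
px per 10mm [0.0166514 2.6778111]
0.884 0.125 1.75
0.898 0.0 2.125
```

Call:
send_rows(targets="0 0 -0.008 0 0 0 35;0 0 -0.016 0 0 0 35;0 0 -0.016 0 0 0 35;0 0 0.003 0 0 0 35;0 0 -0.016 0 0 0 35;0 0 -0.016 0 0 0 35;0 0 0.003 0 0 0 35;0 0 -0.010 0 0 0 35;0 0 -0.004 0 0 0 35;0 0 -0.002 0 0 0 35;0 0 0.000 0 0 0 35;0 0 0.000 0 0 0 35", grip_force=60)

```text
time_s: 16.58
ee_pos: [495.4, 78.0, 182.4]
ee_rot: [180.0, -0.1, -168.7]
force: [0.1, 0.5, -3.1]
gripper_width: 43.4
gripper_force: 60.0
```

```bash
python3 go.py 496.4 77.6 187 191;python3 - <<'E'
from workcell import eyes
import pickle
pickle.dump(eyes.grab_frame("side"),open("F8.pkl","wb"))
E
python3 drop.py F8.pkl
```

```text
16.58 [495.4  78.  182.4] [ 1.7999e+02 -1.0000e-01 -1.6874e+02] F [ 0.1  0.5 -3.1] T [0.09 0.02 0.03] w 43.4 60.0 v 0.7 j6 -93.6
shift [-0.9 -0.6 -4.6] turn z 0.2638209417539201
px per 10mm [0.0166514 2.6778111]
0.885 0.125 1.75
0.9 0.0 2.125
```

Call:
send_rows(targets="0 0 0.001 0 0 0 35;0 0 0.001 0 0 0 35;0 0 0.001 0 0 0 35")

```text
time_s: 16.88
ee_pos: [496.1, 78.1, 182.4]
ee_rot: [180.0, -0.0, -168.7]
force: [-0.4, -0.8, -3.7]
gripper_width: 43.4
gripper_force: 60.0
```

Call:
send_rows(targets="0 0 0.001 0 0 0 35;0 0 0.001 0 0 0 35;0 0 0.001 0 0 0 35")

```text
time_s: 17.13
ee_pos: [496.3, 78.2, 181.6]
ee_rot: [180.0, 0.0, -168.7]
force: [0.0, 0.1, -3.3]
gripper_width: 43.4
gripper_force: 60.0
```

Call:
send_rows(targets="0 0 0.001 0 0 0 35;0 0 0.001 0 0 0 35;0 0 0.002 0 0 0 35;0 0 0.002 0 0 0 35")

```text
time_s: 17.47
ee_pos: [496.7, 78.1, 181.4]
ee_rot: [-180.0, 0.1, -168.7]
force: [-3.2, -0.8, 9.4]
gripper_width: 43.4
gripper_force: 60.0
```

```bash
python3 - <<'E'
from workcell import env
s=env.state();print(s["force"],s["ee_pos"])
E
```

```text
[-3.16783882 -0.84411102  9.39655326] [496.71960928  78.1182871  181.41299082]
```

Call:
send_rows(targets="0 0 -0.008 0 0 0 35;0 0 -0.017 0 0 0 35;0 0 -0.017 0 0 0 35;0 0 0.002 0 0 0 35;0 0 -0.017 0 0 0 35;0 0 -0.017 0 0 0 35;0 0 0.002 0 0 0 35;0 0 -0.010 0 0 0 35;0 0 -0.004 0 0 0 35;0 0 -0.001 0 0 0 35;0 0 0.000 0 0 0 35;0 0 0.000 0 0 0 35")

```text
time_s: 18.47
ee_pos: [495.6, 78.1, 178.5]
ee_rot: [180.0, -0.1, -168.7]
force: [0.3, -0.5, -3.5]
gripper_width: 43.4
gripper_force: 60.0
```

```bash
python3 go.py;python3 - <<'E'
from workcell import eyes
import pickle
pickle.dump(eyes.grab_frame("side"),open("F9.pkl","wb"))
E
python3 drop.py F9.pkl
```

```text
18.47 [495.6  78.1 178.5] [ 1.7999e+02 -9.0000e-02 -1.6874e+02] F [ 0.3 -0.5 -3.5] T [ 0.05  0.01 -0.02] w 43.4 60.0 v 0.4 j6 -93.6
px per 10mm [0.0166514 2.6778111]
0.884 0.125 1.75
0.896 0.0 2.125
```

The mallet is now sliding in the grip while the head no longer moves, which suggests the head is seated. I'll put the mallet back and check the height by touch.

Call:
send_rows(targets="0 0 -0.025 0 0 0 35;0 0 -0.045 0 0 0 35;0.003 -0.015 -0.05 0 0 0 35;0.009 -0.042 -0.05 0 0 0 35;0.017 -0.08 -0.05 0 0 0 35;0.026 -0.12 -0.05 0 0 0 35;0.034 -0.16 -0.05 0 0 0 35;0.043 -0.20 -0.05 0 0 0 35;0.051 -0.235 -0.04 0 0 0 35;0.058 -0.27 -0.01 0 0 0 35;0.064 -0.298 0.025 0 0 0 35;0.067 -0.312 0.06 0 0 0 35")

```text
time_s: 19.52
ee_pos: [492.3, -242.6, 123.4]
ee_rot: [-179.8, 0.2, -168.8]
force: [0.5, 0.3, -3.3]
gripper_width: 43.0
gripper_force: 60.0
```

```bash
python3 go.py 490.8 -241.6 18 191
```

```text
19.52 [ 492.3 -242.6  123.4] [-179.78    0.22 -168.84] F [ 0.5  0.3 -3.3] T [ 0.03 -0.03  0.  ] w 43.0 60.0 v 57.3 j6 -128.5
shift [  1.3   1.3 105.4] turn z 0.15560195956857115
```

Call:
send_rows(targets="0 0 0.03 0 0 0 35;0 0 0.06 0 0 0 35;0 0 0.085 0 0 0 35;0 0 0.095 0 0 0 35;0 0 0.098 0 0 0 35;0 0 0.101 0 0 0 35;0 0 0.101 0 0 0 35")

```text
time_s: 20.1
ee_pos: [492.3, -239.5, 23.1]
ee_rot: [-179.9, 0.1, -168.7]
force: [-0.5, -0.3, -3.3]
gripper_width: 43.3
gripper_force: 60.0
```

Call:
send_rows(targets="0 0 0.002 0 0 0 35;0 0 0.004 0 0 0 35;0 0 0.004 0 0 0 35")

```text
time_s: 20.35
ee_pos: [491.7, -239.2, 18.9]
ee_rot: [-180.0, 0.1, -168.7]
force: [-0.8, 0.6, -3.3]
gripper_width: 43.4
gripper_force: 60.0
```

Call:
send_rows(targets="0 0 0.002 0 0 0 35;0 0 0.004 0 0 0 35;0 0 0.004 0 0 0 35")

```text
time_s: 20.6
ee_pos: [491.1, -239.0, 14.0]
ee_rot: [180.0, -0.0, -168.7]
force: [0.7, 0.1, -4.1]
gripper_width: 43.4
gripper_force: 60.0
```

Call:
send_rows(targets="0 0 0.002 0 0 0 35;0 0 0.002 0 0 0 35;0 0 0.003 0 0 0 35;0 0 0.003 0 0 0 35")

```text
time_s: 20.93
ee_pos: [491.2, -239.1, 11.1]
ee_rot: [180.0, -0.0, -168.7]
force: [0.7, 0.2, -3.3]
gripper_width: 43.1
gripper_force: 60.0
```

Call:
send_rows(targets="0 0 0.001 0 0 0 35;0 0 0.001 0 0 0 35;0 0 0.002 0 0 0 35;0 0 0.002 0 0 0 35")

```text
time_s: 21.27
ee_pos: [491.5, -239.2, 10.2]
ee_rot: [-180.0, 0.0, -168.7]
force: [-1.5, 0.3, 4.9]
gripper_width: 43.0
gripper_force: 60.0
```

Call:
send_rows(targets="0 0 0.001 0 0 0 35;0 0 0.001 0 0 0 35;0 0 0.002 0 0 0 35;0 0 0.002 0 0 0 35")

```text
time_s: 21.6
ee_pos: [491.6, -239.1, 10.2]
ee_rot: [-180.0, 0.1, -168.7]
force: [-5.1, 1.7, 18.4]
gripper_width: 43.3
gripper_force: 60.0
```

The mallet's face touches the bench at a TCP height of about 10.4, so the cap was no higher than 168.1 mm and the head is flush. I'll release the mallet and retreat.

Call:
send_rows(targets="0 0 -0.002 0 0 0 35;0 0 -0.003 0 0 0 35;0 0 -0.003 0 0 0 60;0 0 -0.003 0 0 0 80;0 0 -0.003 0 0 0 100;0 0 -0.003 0 0 0 100;0 0 -0.003 0 0 0 100;0 0 -0.003 0 0 0 100;0 0 -0.003 0 0 0 100;0 0 -0.003 0 0 0 100;0 0 -0.003 0 0 0 100")

```text
time_s: 22.52
ee_pos: [491.3, -239.1, 10.2]
ee_rot: [180.0, 0.0, -168.7]
force: [0.4, 0.1, -0.6]
gripper_width: 91.1
gripper_force: 0.0
```

Call:
send_rows(targets="0 0 -0.02 0 0 0 100;0 0 -0.06 0 0 0 100;0 0 -0.1 0 0 0 100;0 0 -0.14 0 0 0 100;0 0 -0.18 0 0 0 100;0 0 -0.22 0 0 0 100;-0.01 0.03 -0.24 0 0 0 100;-0.02 0.07 -0.24 0 0 0 100;-0.03 0.1 -0.24 0 0 0 100;-0.04 0.12 -0.24 0 0 0 100;-0.04 0.12 -0.24 0 0 0 100;-0.04 0.12 -0.24 0 0 0 100")

```text
time_s: 23.52
ee_pos: [507.1, -112.9, 250.3]
ee_rot: [-180.0, -0.0, -168.6]
force: [-1.0, 0.4, 0.2]
gripper_width: 91.1
gripper_force: 0.0
```

```bash
python3 go.py;python3 - <<'E'
from workcell import eyes
import pickle
from h import *
f=eyes.grab_frame("wrist");cv2.imwrite("pics/w9.png",f["image"]);pickle.dump(f,open("F10.pkl","wb"));pickle.dump(eyes.grab_frame("side"),open("F11.pkl","wb"))
E
python3 drop.py F11.pkl
```

```text
23.52 [ 507.1 -112.9  250.3] [-179.97   -0.   -168.6 ] F [-1.   0.4  0.2] T [0.01 0.06 0.04] w 91.1 0.0 v 2.0 j6 -115.2
px per 10mm [0.0166514 2.6778111]
0.837 0.125 1.75
0.815 0.125 2.125
```

View pics/w9.png

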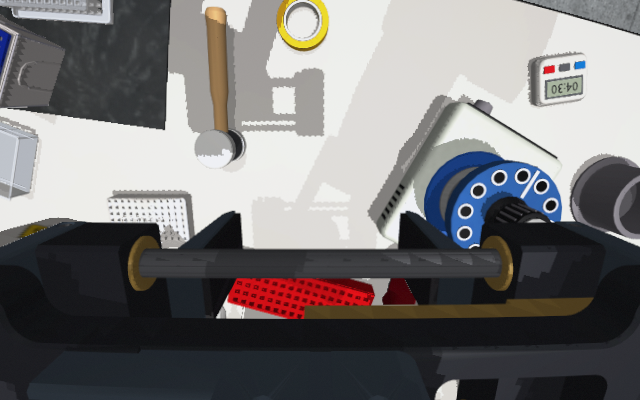

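The mallet stands upright at (220,148) with its handle where it was. The head sits on the spindle at (505,205), and nothing is being touched, so I'll hand in the job.

```bash
python3 -c "
from workcell import env
print(env.job_done())"
```

```text
the job is handed in; nothing more can be done
None
```

The tube head is keyed in the spindle and tapped down flush to within about 0.3 mm by touch, the mallet is back standing on the bench, and the job was handed in at about 24 s; I didn't test the taper's hold directly.

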